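# Store the next vial in a fully pulled-out bench drawer

## Robot

A 6-joint arm with a two-finger parallel gripper is mounted at the origin on a cart in front of the work surface, level with it; the furniture and walls round the work are solid. World frame = base frame: x ahead of the robot, y to its left, z up, the work surface at z = 0. Lengths are in mm, angles in rad, forces in N, time in s.
With the tool pointing down it reaches from about 300 to 875 mm from the base axis. Payload 6.4 kg.
Tool frame: the origin (TCP) lies midway between the tips of the shut fingers; the grasp point (between the pads) lies 19 mm behind it; x points along the fingers, y is the direction in which the jaws open and shut, and the axes are right-handed (so a half turn about x gives the same grasp; the last joint's range is limited). The gripper opens to 85 mm and grips with 20 to 120 N. Pads are 22 mm wide; open, the fingers measure 114 mm over their backs; the gripper's body (76 mm by 85 mm) begins 54 mm behind the grasp point. The pads swing forward as they close: fully open they stand 13 mm farther back than shut.
Start: joints at [-1.515, 0.181, 1.607, -0, 1.354, -0.206], TCP at [148.837, -555.418, 231.288] pointing down, gripper open.
Joint ranges: [-2.99, 2.99], [-0.89, 2.07], [0.3, 2.58], [-1.14, 4.28], [0, 2.63], [-3.12, 3.12]. Speed limits (rad/s): [2.57, 2.57, 3.01, 3.14, 3.14, 3.14].

## Interface

Orientations are given as a unit quaternion [w, x, y, z].
In Python, from cell import read_state, capture, ctrl gives the robot as it stands.
- The arm moves only by the shell command python3 -m jog 'ROWS'. ROWS is JSON, a list of rows, each a list of 5 numbers: the shift along the tool's x, y, z in mm, then the turn about the tool's x in degrees, then the finger opening in mm, from 0 to 85.4. A call has 1 to 20 rows; each row is the pose to reach, as a shift and turn from the pose commanded when the call began, along the tool's axes at that moment; what a row does not reach only later rows make up. A row lasts 1/8 s, in which the tool goes at most 62.5 mm and 10.7 degrees, less where a joint would pass 70% of its speed; a pose out of reach is approached as far as the arm can. A call with a gripper value outside its range is refused whole. The fingers move at their own pace and stop on an object; the grip force is fixed at half the most. Time passes only in rows, so rows that repeat a pose let the fingers close. It gives the time, the measured TCP pose, the force and the opening at its end, in the units of the state.
- read_state(): the state, without advancing time (a new reading comes with each control period).
- capture(name): name is "scene" or "top" or "wrist"; returns a dict with "color" (400x640x3 uint8, blue, green, red), "fovy" (degrees; the focal length in pixels is half the picture's height over the tangent of half this angle, whatever the lens; pixels are square), "cx", "cy" (the principal point, pixels), "R" (3x3) and "t" (3): a world point X has camera coordinates R X + t. Camera axes: x right, y down, z forward; pixel columns grow to the right and rows downward; lengths in mm; the calibration is good to about 2 mm. The wrist camera is an equidistant fisheye: a pixel r from the principal point sees the ray r / f radians off the axis. A picture is of the moment at which its call begins. There is no depth.
- ctrl.finish_job(): hands the job in, once; it reports no verdict.
The state is a dict: "time_s": time; "joint_positions": joint angles; "joint_vel": joint speeds; "effort": joint torques, N m; "position": TCP position; "tool_rot": TCP orientation; "contact_force": force on the tool from outside, world axes, zero at the start; "torque": the same for the moment, N m; "finger_gap": opening from 0.0 (shut) to 1.0 (fully open).
Only numpy, scipy, OpenCV 4.12 (cv2) and the standard library are available. Lean on these libraries where they do the work, as an engineer would, in place of code of your own. Each camera call takes 0.05 s, during which the arm holds its last target.

## Task

Pull the drawer of the little loose-standing drawer unit all the way out to its end stop (it catches part-way and must be tugged past that), without dragging the unit along the worktop. Then take the lowest vial from the sloped track, so that the next one rolls down to the end, and lay it on its side in the empty rear bay of the drawer without dropping it. Leave the drawer fully out, the other vials queued on the track, and everything else where it stands.

Things in the scene. Friction and masses are not known exactly. Their poses are not given: they have to be found in the camera images.
- unit: Low grey drawer unit with white drawer front, 170 deep (x) x 200 wide (y) x 78 high, 4.5 kg, rubber feet, standing loose: it slides bodily when pulled with about 20 N or more (less if the handle is lifted too). Origin: centre of its underside; x points from the drawer front to the back, so the drawer is pulled towards -x; z up. It stands left or right of the track.
- unit_drawer (a joint): Drawer travel, m, 0 = shut; starts up to 0.015 open. About 2 N of friction. Part-way, at a place that varies, a hidden spring catch holds it until tugged with about 5 to 8 N; past that it runs freely again. The rigid end stop lies somewhere between 0.09 and 0.16 and must be felt: only there does the drawer refuse a steady 12 N. It stays where it is left.
- unit_handle (a point): Middle of the drawer's straight steel bar handle: round bar 10 thick, 100 long along the unit's y, its axis 48 mm out from the drawer front and 46 mm above the worktop, free above and below, room for a finger between bar and front; the unit's top is 32 mm higher than the bar's axis. Moves with the drawer; axes as the unit's.
- unit_rear (a point): Centre of the floor (top face) of the drawer's empty rear bay, 29 mm above the worktop; bay 60 long (x) x 168 wide (y) inside, walls 31 high, divider in front 25 high. Hidden under the unit's top until the drawer is fully out, then 30 mm in front of the unit's body. The front bay holds two vials fixed there. Moves with the drawer; axes as the unit's.
- track: Fixed aluminium track on a grey foot plate (6 high, 90 wide), falling 10 degrees towards its -x; origin on the worktop under its rear half, z up, y across. Floor 44 wide: the 64 mm vials stand 10 over at each side. A 20 mm end lip stops the lowest vial. Side rails (69 apart, 11 high) begin 26 mm up-slope of its centre, so both its ends are free for fingers down to the foot plate.
- track_end (a point): Where the centre of a vial lies when it rests against the end lip of the track; 51 mm above the worktop. Fixed to the track.
- vial1_center (a point): Centre of the lowest vial, the one to take: amber vial with paper band and black cap, a cylinder 34 across and 64 long lying along its own y (across the track); 60 g. Take it by its two flat ends. Its x and z axes turn as it rolls.
- vial2_center (a point): Centre of the second vial from the bottom, same shape; touches the first.
- vial3_center (a point): Centre of the third vial, same shape.
- vial4_center (a point): Centre of the fourth and highest vial, same shape.
- stamp: Bystander: wooden hand stamp 24 x 48 x 64 high, loose. Origin at its underside.
- sample_cup: Bystander: red-capped clear sample cup, 52 across, 64 high, loose. Origin at its underside.
- stapler: Bystander: small stapler 125 x 32 x 36 high, loose. Origin at its underside.
Things that resemble listed ones, but are neither listed nor needed, are in the scene too. Leave any yellow look-alike of the part that bears vial1_center alone. Leave any blue look-alike of the part that bears vial4_center alone.

How it is judged (in metres and radians):
On the way, in this order (a step that is already met when the one before it is completed fails the run):
1. the drawer is pulled out to its stop (within 4 mm) with all vials still on the track (value of joint unit_drawer above 0.121 m and distance between vial1_center and track_end below 0.01 m), for 0.2 s.
2. the lowest vial is taken off the track and the next one has rolled to the end lip, the drawer still out (distance between vial1_center and track_end above 0.06 m and distance between vial2_center and track_end below 0.008 m and value of joint unit_drawer above 0.119 m), for 0.2 s.
At the end, for the whole second after the job is handed in: Taken vial at rest on its side in the rear bay: centre within 20 mm of the bay centre along the drawer, 60 mm across, 8-24 mm above its floor. Drawer within 6 mm of its end stop. Second vial within 8 mm of the track end, third and fourth queued behind (within 45 and 80 mm) (x of vial1_center in the frame of unit_rear between -0.02 and 0.02 m and y of vial1_center in the frame of unit_rear between -0.06 and 0.06 m and z of vial1_center in the frame of unit_rear between 0.008 and 0.024 m and value of joint unit_drawer above 0.119 m and linear speed of vial1 below 0.02 m/s and distance between vial2_center and track_end below 0.008 m and distance between vial3_center and track_end below 0.045 m and distance between vial4_center and track_end below 0.08 m); the robot touches nothing.
It fails at once if the drawer unit is dragged or pushed more than 12 mm (distance of unit from where it was at the start of the episode above 0.012 m).
It fails at once if the vial is dropped (falls free faster than 0.8 m/s, about 3 cm) (contact force between the fingers and vial1 below 0.02 N and linear speed of vial1 above 0.8 m/s).
It fails at once if a bystander (stamp, sample cup, stapler) is moved more than 30 mm (distance of any of stamp, sample_cup, stapler from where it was at the start of the episode above 0.03 m).
It also fails if it takes over 61 s, if anything falls off the work surface, if the arm or the gripper's body presses on something with over 40 N, if the wrist force passes 120 N, or if a joint passes its speed limit or range.

## Working session

There is one attempt and no reset: what is moved stays moved. The work goes in short steps, Python scripts to look and compute and a shell command to move; the robot and the scene stay as the last step left them, time stands still between calls to the robot, and variables do not carry over. Pictures are saved under pics/ and viewed, and the job is handed in when it is done.

```bash
ls; mkdir -p pics
python3 - <<'E'
from cell import read_state, capture
import cv2
print(read_state())
for n in ["scene","top","wrist"]:
    c=capture(n); cv2.imwrite(f"pics/{n}0.png",c["color"]); print(n,c["fovy"],c["cx"],c["cy"],c["R"],c["t"])
E
```

```text
pics
{'time_s': 0.0, 'joint_positions': array([-1.51529711e+00,  1.81576622e-01,  1.60798549e+00, -1.09575964e-05,
        1.35376711e+00, -2.06298083e-01]), 'joint_vel': array([-0.00077799,  0.00119607, -0.00013727, -0.00057894, -0.00123721,
        0.00157652]), 'effort': array([-9.09700339e-04, -4.44868791e+01, -3.51334512e+01, -3.70781918e-04,
        9.18613106e-03, -8.83210816e-06]), 'position': array([ 148.80409939, -554.85841309,  230.37500866]), 'tool_rot': array([ 0.09168351,  0.70109959,  0.09290853, -0.70101463]), 'contact_force': array([-0.21566322,  0.17740013, -0.64524874]), 'torque': array([-0.02842934,  0.03912631,  0.00616507]), 'finger_gap': 1.0018452346221272}
scene 46.955819636445895 324.32226719348506 197.43180793898026 [[ 0.74738261 -0.66415864  0.01767883]
 [-0.47361292 -0.55124407 -0.68689212]
 [ 0.46595069  0.5049983  -0.72654434]] [-396.74402882  380.57198717 1354.25209982]
top 50.65233816801957 323.57858116984 202.5180733925513 [[-0.02591058 -0.99940677 -0.02268795]
 [-0.98318769  0.02958056 -0.1801859 ]
 [ 0.18075014  0.01763779 -0.98337088]] [ 109.98577264  581.56385413 1215.31062375]
wrist 65.70646984690485 319.392886147148 192.6802161426286 [[ 0.25913865 -0.96583943 -0.00115956]
 [-0.9249201  -0.24850523  0.2876942 ]
 [-0.27815456 -0.07348018 -0.95772162]] [-574.03783463  -38.60620329  379.33397435]
```

View pics/scene0.png

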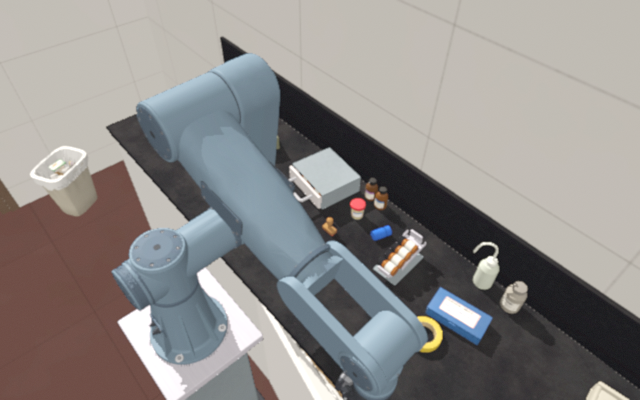

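View pics/top0.png

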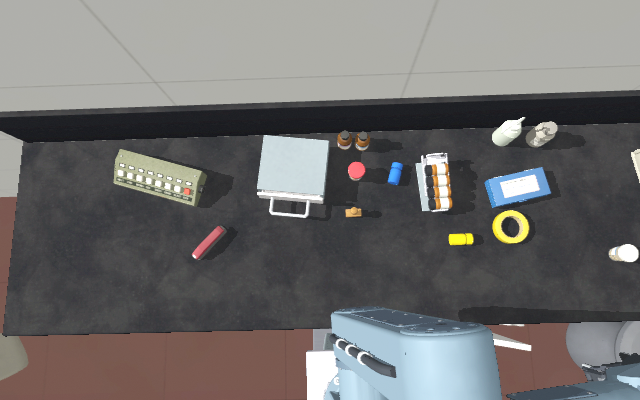

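View pics/wrist0.png

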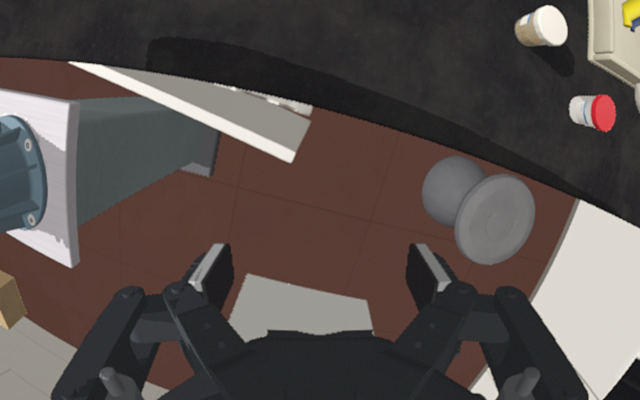

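The top view shows the unit at (293,170), its handle at (290,212), and the track with four vials at (436,183). There is a loose blue vial at (396,174) and a yellow one at (460,240). The stamp is at (353,212), the red cup at (356,170) and the stapler at (209,242). Next I'll crop in and measure.

```bash
cat > h.py <<'E'
import numpy as np, cv2
from cell import read_state, capture
def foc(c): return 200/np.tan(np.radians(c["fovy"]/2))
def ray(c,u,v,fish=False):
    f=foc(c); p=np.array([u-c["cx"],v-c["cy"]])
    if fish:
        r=np.hypot(*p); th=r/f; d=np.array([*(p/max(r,1e-9)*np.sin(th)),np.cos(th)])
    else: d=np.array([p[0]/f,p[1]/f,1.])
    R=np.array(c["R"]); o=-R.T@np.array(c["t"]); return o,R.T@d
def onz(c,u,v,z,fish=False):
    o,d=ray(c,u,v,fish); return o+d*(z-o[2])/d[2]
def proj(c,X,fish=False):
    p=np.array(c["R"])@np.array(X,float)+np.array(c["t"]); f=foc(c)
    if fish:
        r=np.hypot(p[0],p[1]); th=np.arctan2(r,p[2]); return np.array([c["cx"],c["cy"]])+f*th*p[:2]/r
    return np.array([c["cx"],c["cy"]])+f*p[:2]/p[2]
def crop(c,u0,u1,v0,v1,k,name):
    cv2.imwrite(name,cv2.resize(c["color"][v0:v1,u0:u1],None,fx=k,fy=k,interpolation=cv2.INTER_CUBIC))
def axes():
    s=read_state(); w,x,y,z=s["tool_rot"]
    from scipy.spatial.transform import Rotation as Ro
    return s,Ro.from_quat([x,y,z,w]).as_matrix()
E
python3 - <<'E'
from h import *
c=capture("top")
crop(c,250,340,125,225,6,"pics/u1.png"); crop(c,400,480,140,250,5,"pics/t1.png")
s,R=axes(); print(R.round(3)); print(s["position"])
for n,u,v,z in [("track",436,183,45),("handle",290,212,46),("stamp",353,212,40),("cup",356,170,64),("stapler",209,242,30),("yellow",460,240,17)]:
    print(n,onz(c,u,v,z).round(0))
E
```

```text
[[-0.     0.259 -0.966]
 [ 0.001 -0.966 -0.259]
 [-1.    -0.001 -0.   ]]
[ 148.82449242 -555.06627683  230.70113252]
track [ 636. -249.   45.]
handle [560. 196.  46.]
stamp [555.   6.  40.]
cup [679.  -7.  64.]
stapler [478. 444.  30.]
yellow [ 464. -315.   17.]
```

Run:
```python
import cv2,sys
for n in["u1","t1"]:
    i=cv2.imread(f"pics/{n}.png");print(i.shape)
```

```text
(600, 540, 3)
(550, 400, 3)
```

View pics/u1.png

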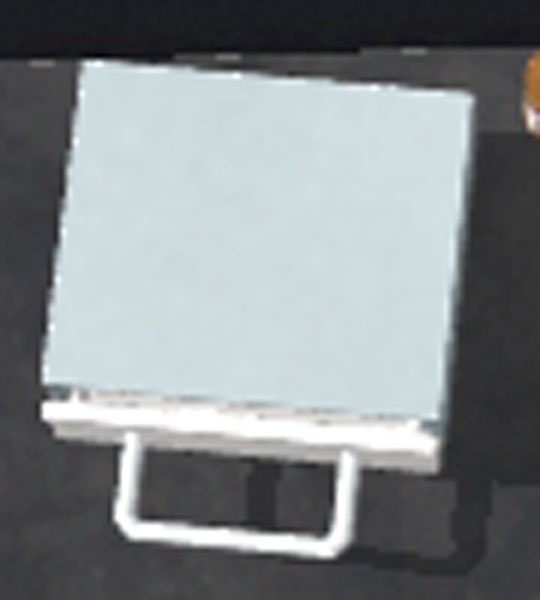

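View pics/t1.png

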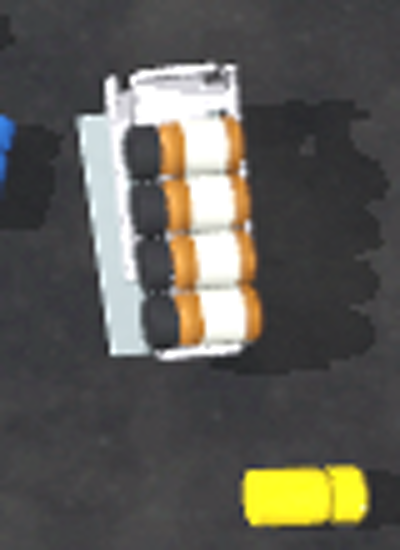

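Run:
```python
from h import *
c=capture("top")
P=[onz(c,250+(a+.5)/6-.5,125+(b+.5)/6-.5,78)[:2] for a,b in[(80,60),(472,93),(438,417),(43,386)]]
P=np.array(P); print(P.round(1), [np.linalg.norm(P[i]-P[(i+1)%4]).round(1) for i in range(4)])
m=P.mean(0); ex=(P[0]+P[1]-P[2]-P[3]); ex/=np.linalg.norm(ex); ey=P[0]+P[3]-P[1]-P[2]; ey/=np.linalg.norm(ey)
print("unit c",m.round(1),"yaw x",np.degrees(np.arctan2(ex[1],ex[0])),"yaw y",np.degrees(np.arctan2(-ey[0],ey[1])))
# handle bar mask: bright pixels below the front
H=[onz(c,250+(a+.5)/6-.5,125+(b+.5)/6-.5,46)[:2] for a,b in[(122,530),(238,540),(338,548)]]
print("handle",np.array(H).round(1), [ (np.dot(h-m,ex).round(1),np.dot(h-m,[-ex[1],ex[0]]).round(1)) for h in H])
# vials: rough top-edge pixel, generator top (z=51+17)
for nm,a,b in [("v1capend",143,322),("v1other",262,316),("v4cap",124,152),("v4other",244,142)]:
    print(nm,onz(c,400+(a+.5)/5-.5,140+(b+.5)/5-.5,51 if 'v1' in nm else 68).round(1))
```

```text
[[795.9 272.5]
 [771.7  74.1]
 [605.5  95.5]
 [627.1 290.9]] [np.float64(199.9), np.float64(167.6), np.float64(196.6), np.float64(169.8)]
unit c [700.  183.3] yaw x -6.775405123989279 yaw y -6.641117868376439
handle [[558.9 256.6]
 [552.1 198.2]
 [546.5 148. ]] [(np.float64(-148.8), np.float64(56.1)), (np.float64(-148.7), np.float64(-2.6)), (np.float64(-148.3), np.float64(-53.1))]
v1capend [ 571.1 -219.1   51. ]
v1other [ 572.6 -290.1   51. ]
v4cap [ 671.8 -211.2   68. ]
v4other [ 675.7 -283.    68. ]
```

Unit size checks out at 199 × 169, with the centre at (700,183), yaw −6.7° and the handle near (552,201). I'll move above the handle with the jaws turned along the unit's x axis.

```bash
python3 -m jog '[[60,-626,-586,-68,50],[60,-626,-586,-68,50],[60,-626,-586,-68,50],[60,-626,-586,-68,50],[60,-626,-586,-68,50],[60,-626,-586,-68,50],[60,-626,-586,-68,50],[60,-626,-586,-68,50],[60,-626,-586,-68,50],[60,-626,-586,-68,50],[60,-626,-586,-68,50],[60,-626,-586,-68,50],[60,-626,-586,-68,50],[60,-626,-586,-68,50],[60,-626,-586,-68,50],[60,-626,-586,-68,50],[60,-626,-586,-68,50]]'
python3 - <<'E'
from h import *
s,R=axes(); print(s["time_s"],s["position"],s["contact_force"],R.round(3))
c=capture("wrist"); cv2.imwrite("pics/w1.png",c["color"])
for n,X in [("handle",(552.5,200.7,46)),("hL",(558.4,250,46))]: print(n,proj(c,X,True))
c=capture("scene"); cv2.imwrite("pics/s1.png",c["color"])
E
```

```text
time_s: 2.38
position: [552.6, 199.8, 171.4]
tool_rot: [-0.468, -0.53, -0.468, 0.53]
contact_force: [0.2, -0.2, 0.4]
finger_gap: 0.584
2.375 [552.56148489 199.840515   171.42643921] [ 0.20623193 -0.17758565  0.43148209] [[-0.     0.992 -0.123]
 [-0.    -0.123 -0.992]
 [-1.    -0.     0.   ]]
handle [320.39357405 183.5675349 ]
hL [320.20389792 128.19184341]
```

View pics/w1.png

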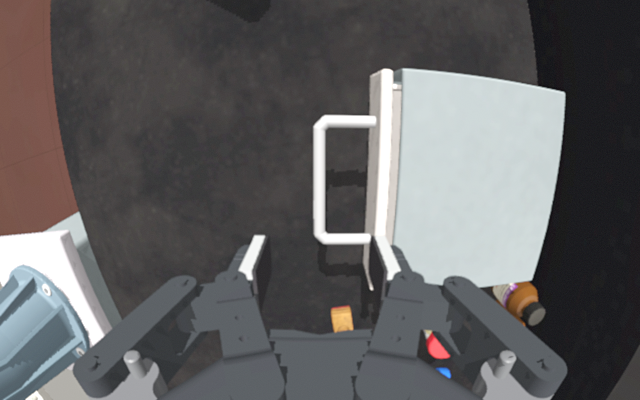

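The bar sits at column 319.5, rows 118–240, centred between the jaws, and the right finger fits into the bar gap. I'll descend and close.

```bash
python3 -m jog '[[50,0,0,0,50],[100,0,0,0,50],[135,0,0,0,50],[144,0,0,0,50],[144,0,0,0,50]]'
python3 - <<'E'
from h import *
c=capture("scene"); crop(c,260,380,130,230,5,"pics/s2.png")
E
python3 -m jog '[[0,0,0,0,0],[0,0,0,0,0],[0,0,0,0,0],[0,0,0,0,0],[0,0,0,0,0],[0,0,0,0,0]]'
```

```text
time_s: 3.1
position: [553.5, 200.5, 28.1]
tool_rot: [0.469, 0.53, 0.468, -0.53]
contact_force: [-0.5, 0.3, 0.9]
finger_gap: 0.587
time_s: 3.9
position: [553.5, 201.1, 28.3]
tool_rot: [0.469, 0.53, 0.468, -0.529]
contact_force: [-2.1, -0.8, 6.8]
finger_gap: 0.095
```

View pics/s2.png

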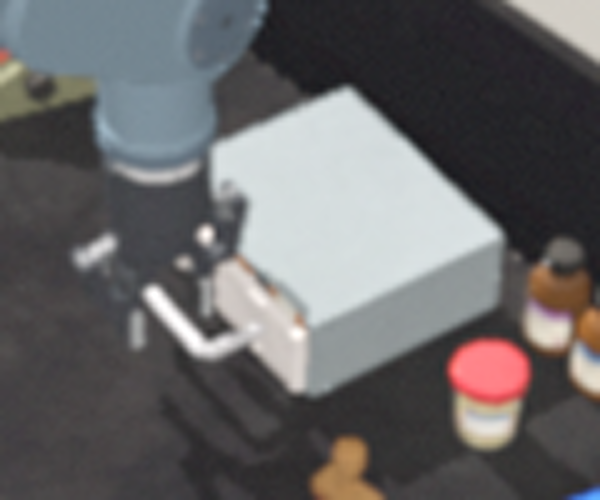

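Gripped, with a gap of about 8 mm on the 10 mm bar. Now pulling.

```bash
python3 -m jog '[[0,-4,0,0,0],[0,-8,0,0,0],[0,-12,0,0,0],[0,-16,0,0,0],[0,-20,0,0,0],[0,-24,0,0,0],[0,-28,0,0,0],[0,-32,0,0,0],[0,-36,0,0,0],[0,-40,0,0,0]]'; python3 -m jog '[[0,-4,0,0,0],[0,-8,0,0,0],[0,-12,0,0,0],[0,-16,0,0,0],[0,-20,0,0,0],[0,-24,0,0,0],[0,-28,0,0,0],[0,-32,0,0,0],[0,-36,0,0,0],[0,-40,0,0,0]]'
python3 - <<'E'
from h import *
c=capture("top"); crop(c,250,340,125,245,5,"pics/u2.png")
c=capture("wrist"); cv2.imwrite("pics/w2.png",c["color"])
E
```

```text
time_s: 5.15
position: [514.2, 206.0, 28.3]
tool_rot: [0.469, 0.53, 0.468, -0.529]
contact_force: [2.1, -0.2, 5.6]
finger_gap: 0.092
time_s: 6.4
position: [474.2, 211.0, 28.2]
tool_rot: [0.469, 0.53, 0.468, -0.529]
contact_force: [2.1, 1.0, 7.3]
finger_gap: 0.095
```

View pics/u2.png

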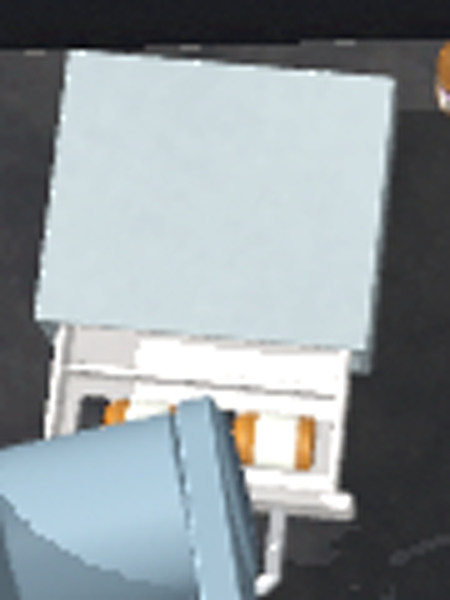

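View pics/w2.png

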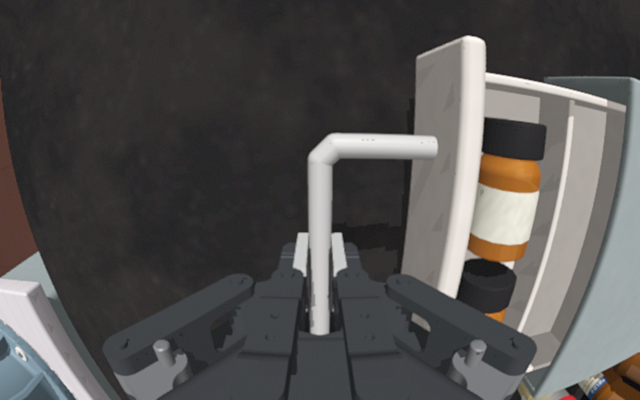

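The unit hasn't moved: its top-left corner is at the same pixel as before. The drawer is about 94 mm out with 2 N of friction, so I'll continue slowly towards the stop.

```bash
python3 -m jog '[[0,-4,0,0,0],[0,-8,0,0,0],[0,-12,0,0,0],[0,-16,0,0,0],[0,-20,0,0,0]]'; python3 -m jog '[[0,-2,0,0,0],[0,-4,0,0,0],[0,-5,0,0,0]]'; python3 -m jog '[[0,-1,0,0,0],[0,-2,0,0,0],[0,-2,0,0,0]]'
```

```text
time_s: 7.12
position: [454.3, 213.5, 28.2]
tool_rot: [0.469, 0.53, 0.468, -0.529]
contact_force: [2.4, 0.7, 7.3]
finger_gap: 0.095
time_s: 7.5
position: [449.3, 214.1, 28.2]
tool_rot: [0.469, 0.53, 0.468, -0.529]
contact_force: [1.4, 0.3, 7.5]
finger_gap: 0.092
time_s: 7.88
position: [447.2, 214.4, 28.2]
tool_rot: [0.469, 0.53, 0.468, -0.529]
contact_force: [1.2, 0.2, 8.5]
finger_gap: 0.089
```

```bash
python3 -m jog '[[0,-1,0,0,0],[0,-2,0,0,0],[0,-2,0,0,0]]';python3 -m jog '[[0,-1,0,0,0],[0,-1,0,0,0]]';python3 -m jog '[[0,-1,0,0,0],[0,-1,0,0,0]]'
```

```text
time_s: 8.25
position: [445.2, 214.6, 28.2]
tool_rot: [0.469, 0.53, 0.468, -0.529]
contact_force: [0.9, -0.1, 8.7]
finger_gap: 0.089
time_s: 8.5
position: [444.3, 214.7, 28.2]
tool_rot: [0.469, 0.53, 0.468, -0.529]
contact_force: [1.6, 0.5, 8.1]
finger_gap: 0.092
time_s: 8.75
position: [443.3, 214.9, 28.2]
tool_rot: [0.469, 0.53, 0.468, -0.529]
contact_force: [0.5, 0.9, 9.3]
finger_gap: 0.091
```

```bash
python3 -m jog '[[0,-1,0,0,0],[0,-1,0,0,0]]';python3 -m jog '[[0,-1,0,0,0],[0,-1,0,0,0]]';python3 -m jog '[[0,-1,0,0,0],[0,-1,0,0,0]]'
python3 - <<'E'
from h import *
c=capture("top"); crop(c,250,340,125,245,5,"pics/u3.png")
E
```

```text
time_s: 9.0
position: [442.3, 215.0, 28.2]
tool_rot: [0.469, 0.53, 0.468, -0.529]
contact_force: [1.1, 0.7, 8.9]
finger_gap: 0.087
time_s: 9.25
position: [441.3, 215.1, 28.2]
tool_rot: [0.469, 0.53, 0.468, -0.529]
contact_force: [1.0, 0.9, 7.9]
finger_gap: 0.089
time_s: 9.5
position: [440.3, 215.2, 28.2]
tool_rot: [0.469, 0.53, 0.468, -0.529]
contact_force: [1.8, 1.0, 7.9]
finger_gap: 0.089
```

View pics/u3.png

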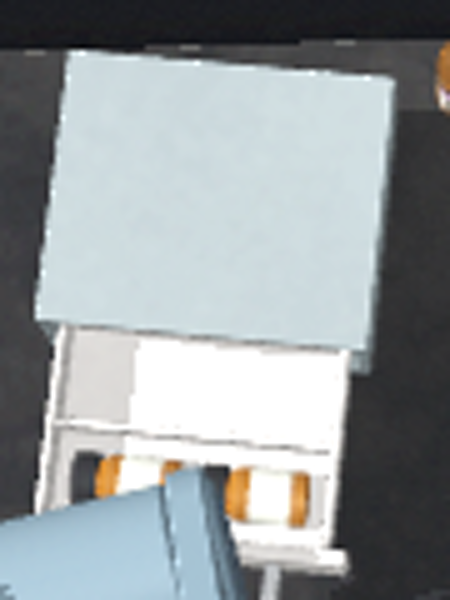

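No stop felt yet after about 114 mm of travel, and the unit is still at the same pixels. Continuing in 1 mm steps.

```bash
for i in 1; do :; done; python3 -m jog '[[0,-1,0,0,0],[0,-1,0,0,0]]';python3 -m jog '[[0,-1,0,0,0],[0,-1,0,0,0]]';python3 -m jog '[[0,-1,0,0,0],[0,-1,0,0,0]]'
```

```text
time_s: 9.8
position: [439.3, 215.4, 28.2]
tool_rot: [0.469, 0.53, 0.468, -0.529]
contact_force: [1.4, -0.1, 8.3]
finger_gap: 0.089
time_s: 10.05
position: [438.3, 215.5, 28.1]
tool_rot: [0.469, 0.53, 0.468, -0.529]
contact_force: [1.4, 0.7, 8.9]
finger_gap: 0.088
time_s: 10.3
position: [437.3, 215.6, 28.1]
tool_rot: [0.469, 0.53, 0.468, -0.529]
contact_force: [0.8, 0.1, 8.7]
finger_gap: 0.093
```

```bash
python3 -m jog '[[0,-1,0,0,0],[0,-1,0,0,0]]';python3 -m jog '[[0,-1,0,0,0],[0,-1,0,0,0]]';python3 -m jog '[[0,-1,0,0,0],[0,-1,0,0,0]]'
python3 - <<'E'
from h import *
c=capture("top"); crop(c,250,340,125,245,5,"pics/u4.png")
E
```

```text
time_s: 10.55
position: [436.4, 215.7, 28.2]
tool_rot: [0.469, 0.53, 0.468, -0.529]
contact_force: [0.7, 0.2, 8.7]
finger_gap: 0.094
time_s: 10.8
position: [435.4, 215.8, 28.2]
tool_rot: [0.469, 0.53, 0.468, -0.529]
contact_force: [1.5, 0.2, 8.1]
finger_gap: 0.093
time_s: 11.05
position: [434.4, 216.0, 28.1]
tool_rot: [0.469, 0.53, 0.468, -0.529]
contact_force: [0.7, 1.2, 8.1]
finger_gap: 0.09
```

View pics/u4.png

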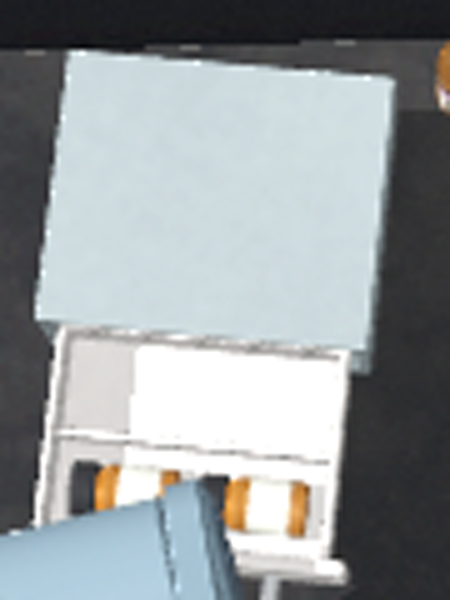

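The drawer's rear wall is just emerging at the body edge, so the stop is near. The unit is still unmoved.

```bash
python3 -m jog '[[0,-1,0,0,0],[0,-1,0,0,0]]';python3 -m jog '[[0,-1,0,0,0],[0,-1,0,0,0]]'
```

```text
time_s: 11.35
position: [434.0, 216.0, 28.2]
tool_rot: [0.469, 0.531, 0.468, -0.529]
contact_force: [3.4, 0.3, 5.7]
finger_gap: 0.091
time_s: 11.6
position: [434.0, 216.0, 28.3]
tool_rot: [0.469, 0.531, 0.468, -0.528]
contact_force: [5.4, -0.7, 3.0]
finger_gap: 0.091
```

```bash
python3 -m jog '[[0,-1,0,0,0],[0,-1,0,0,0]]';python3 -m jog '[[0,-1,0,0,0],[0,-1,0,0,0]]'
```

```text
time_s: 11.85
position: [434.0, 216.1, 28.4]
tool_rot: [0.47, 0.532, 0.467, -0.528]
contact_force: [10.2, -1.1, -0.8]
finger_gap: 0.093
time_s: 12.1
position: [434.0, 216.1, 28.4]
tool_rot: [0.47, 0.532, 0.467, -0.527]
contact_force: [13.4, -0.9, -4.4]
finger_gap: 0.089
```

13.4 N with no movement, above the 8 N catch limit, so this is the end stop. I'll relax the pull, open and lift.

```bash
python3 -m jog '[[0,1,0,0,0],[0,2,0,0,0],[0,3,0,0,0],[0,3,0,0,6]]'; python3 -m jog '[[0,0,0,0,50],[0,0,0,0,50],[0,0,0,0,50],[0,0,0,0,50]]'; python3 -m jog '[[-60,0,0,0,50],[-120,0,0,0,50],[-152,0,0,0,50],[-152,0,0,0,50]]'
python3 - <<'E'
from h import *
c=capture("wrist"); cv2.imwrite("pics/w5.png",c["color"])
E
```

```text
time_s: 12.6
position: [434.0, 216.0, 28.2]
tool_rot: [0.469, 0.531, 0.468, -0.529]
contact_force: [2.8, 0.5, 6.2]
finger_gap: 0.088
time_s: 13.1
position: [432.3, 215.6, 27.0]
tool_rot: [-0.468, -0.529, -0.469, 0.53]
contact_force: [0.3, -0.1, -0.0]
finger_gap: 0.589
time_s: 13.6
position: [434.7, 216.2, 182.4]
tool_rot: [0.47, 0.532, 0.467, -0.528]
contact_force: [0.5, 0.8, -0.6]
finger_gap: 0.584
```

View pics/w5.png

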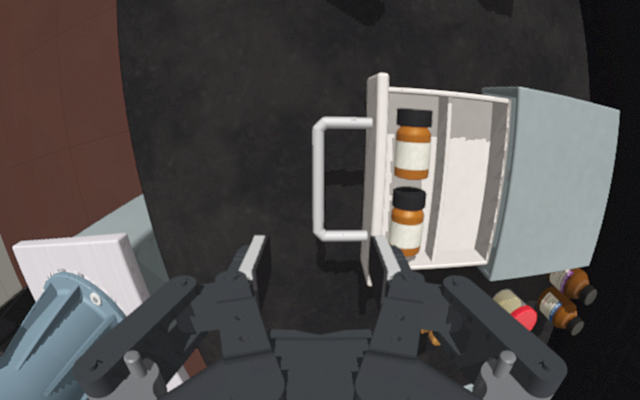

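The drawer is out, with the empty rear bay at (468,190). Next I'll go above the lowest vial for a close look.

```bash
python3 -m jog '[[0,194,449,77,85],[0,194,449,77,85],[0,194,449,77,85],[0,194,449,77,85],[0,194,449,77,85],[0,194,449,77,85],[0,194,449,77,85],[0,194,449,77,85],[0,194,449,77,85],[0,194,449,77,85],[0,194,449,77,85]]'
python3 - <<'E'
from h import *
s,R=axes(); print(s["position"],R.round(3))
c=capture("wrist"); cv2.imwrite("pics/w6.png",c["color"]); print(proj(c,(572,-254,51),True))
c=capture("top"); crop(c,250,340,125,245,5,"pics/u6.png")
E
```

```text
time_s: 15.02
position: [570.0, -251.9, 178.4]
tool_rot: [-0.037, -0.706, -0.038, 0.707]
contact_force: [0.6, 0.5, 0.1]
finger_gap: 0.995
[ 570.02954754 -251.91489048  178.37988065] [[-0.002  0.106 -0.994]
 [ 0.001 -0.994 -0.106]
 [-1.    -0.001  0.001]]
[322.1162796 180.9992842]
```

View pics/w6.png

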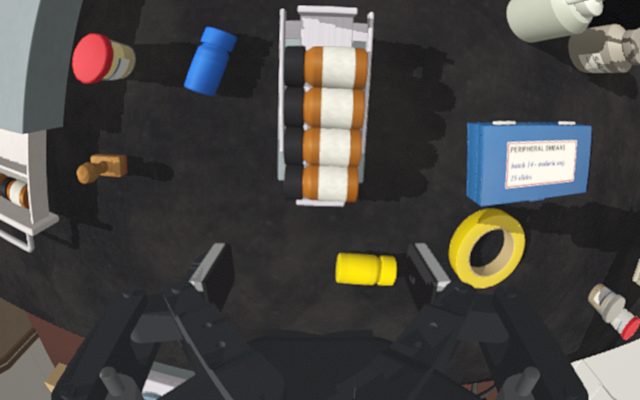

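View pics/u6.png

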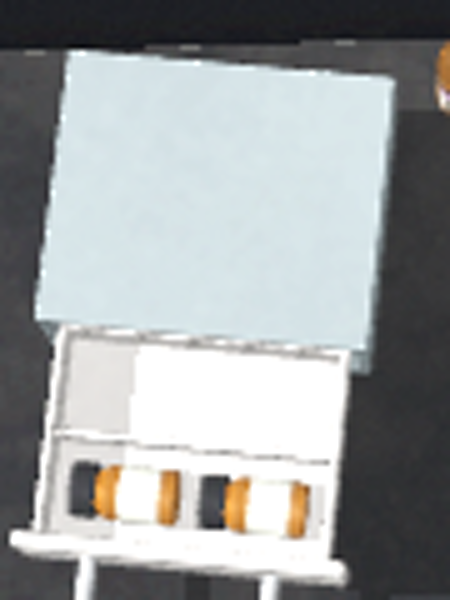

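Candidates are the amber vial lowest on the track at (322,183), the yellow look-alike at (365,268) and the blue one at (211,60). By the description it is the amber one against the lip. Now a close crop.

Run:
```python
from h import *
i=cv2.imread("pics/w6.png")[120:215,270:380]; cv2.imwrite("pics/w6c.png",cv2.resize(i,None,fx=6,fy=6,interpolation=cv2.INTER_CUBIC))
```

```text
(no output)
```

View pics/w6c.png

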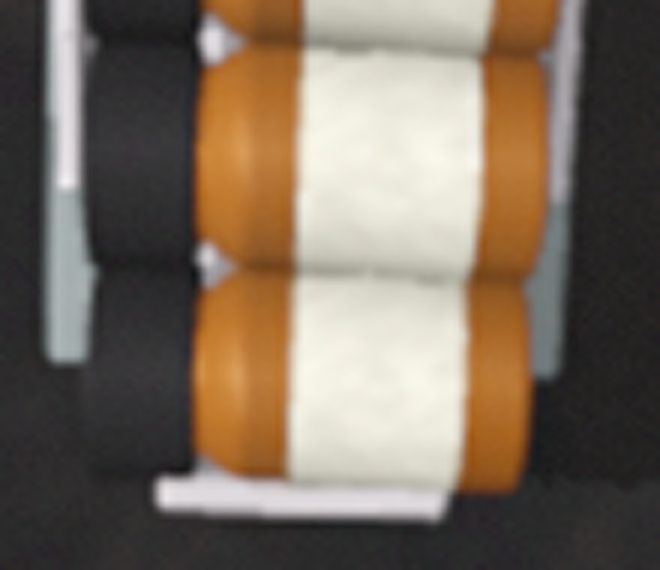

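Run:
```python
from h import *
c=capture("wrist")
g=lambda a,b:(270+(a+.5)/6-.5,120+(b+.5)/6-.5)
L=onz(c,*g(88,375),60,True);Rr=onz(c,*g(528,384),60,True)
print(L.round(1),Rr.round(1),np.linalg.norm(L-Rr))
m=(L+Rr)/2; d=Rr-L; print("mid60",m, np.degrees(np.arctan2(d[1],d[0])))
a,b=onz(c,*g(308,272),62,True),onz(c,*g(308,487),51,True); print(a,b)
# foot plate front corners z=6, rail starts
A=onz(c,*g(47,362),6,True);B=onz(c,*g(556,378),6,True);print("foot",A.round(1),B.round(1),np.linalg.norm(A-B),np.degrees(np.arctan2((B-A)[1],(B-A)[0])),(A+B)/2)
t=capture("top"); U=[onz(t,400+(a+.5)/5-.5,140+(b+.5)/5-.5,60) for a,b in((140,322),(260,317))]; print("top",np.round(U,1), proj(t,m))
print("tool proj", (np.array(c["R"])@ (m)+c["t"]).round(1))
```

```text
[ 570.2 -221.1   60. ] [ 575.7 -285.5   60. ] 64.60488878783957
mid60 [ 572.97583196 -253.26723756   60.        ] -85.09044546274778
[ 589.27366405 -251.44893813   62.        ] [ 553.5503598  -255.37963874   51.        ]
foot [ 557.  -208.8    6. ] [ 563.7 -298.7    6. ] 90.15633538256921 -85.7428001935005 [ 560.32427468 -253.77632463    6.        ]
top [[ 569.6 -215.3   60. ]
 [ 570.4 -286.3   60. ]] [440.35286273 202.4905138 ]
tool proj [  1.4  -8.7 271.4]
```

The vial length comes out at 64.6 and the foot plate at 90.2, so the measurements agree. The centre is (572,−253.3), heading −85.2°. Descending.

```bash
python3 -m jog '[[40,1.6,-2,1.3,85],[80,1.6,-2,1.3,85],[108,1.6,-2,1.3,85],[108,1.6,-2,1.3,85],[108,1.6,-2,1.3,85]]'
python3 - <<'E'
from h import *
c=capture("wrist"); cv2.imwrite("pics/w7.png",c["color"])
s,R=axes(); print(s["position"],R.round(3))
E
```

```text
time_s: 15.85
position: [573.6, -255.3, 72.8]
tool_rot: [0.03, 0.707, 0.029, -0.706]
contact_force: [0.4, -0.1, 0.6]
finger_gap: 0.993
[ 573.90231421 -255.58185276   73.25164843] [[ 0.002  0.082 -0.997]
 [-0.002 -0.997 -0.082]
 [-1.     0.002 -0.002]]
```

View pics/w7.png

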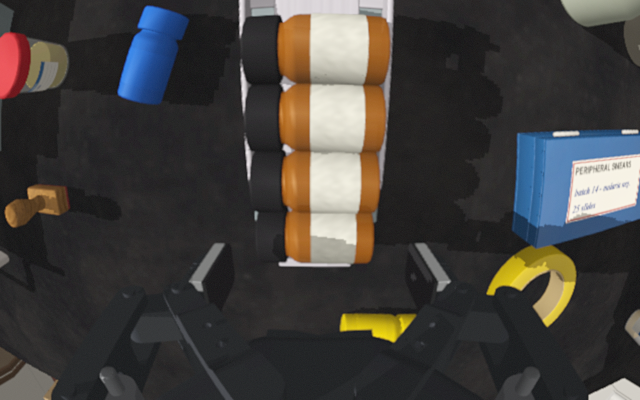

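Centre is a couple of mm off laterally: vial mid column 314.5 against 321 for the fingers. I'll correct that and go down.

```bash
python3 -m jog '[[15,-2,2,0,85],[30,-2,2,0,85],[41,-2,2,0,85],[41,-2,2,0,85]]'
python3 - <<'E'
from h import *
c=capture("wrist"); cv2.imwrite("pics/w8.png",c["color"])
c=capture("scene"); crop(c,350,450,210,300,6,"pics/s8.png")
s,R=axes(); print(s["position"],s["contact_force"])
E
```

```text
time_s: 16.4
position: [569.5, -252.5, 28.5]
tool_rot: [-0.028, -0.706, -0.03, 0.707]
contact_force: [-0.0, 0.3, -0.4]
finger_gap: 0.997
[ 570.59066412 -253.21841701   30.07906425] [-0.16406381 -0.54264241  1.83951506]
```

View pics/w8.png

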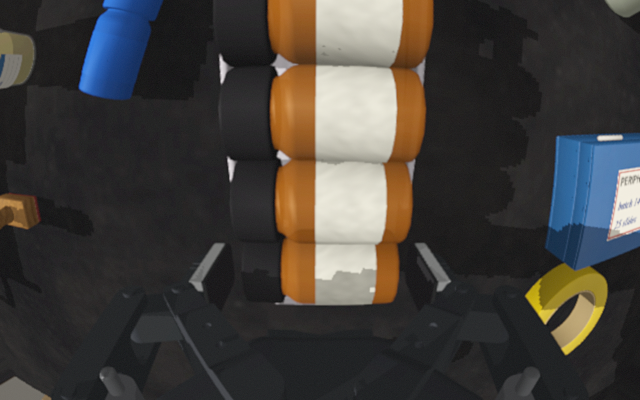

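View pics/s8.png

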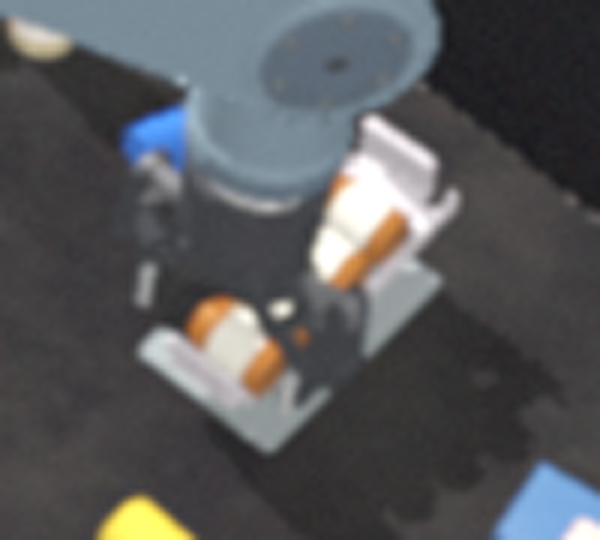

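Vial columns 243–399 are centred between the pads. Closing.

```bash
python3 -m jog '[[0,0,0,0,55],[0,0,0,0,55],[0,0,0,0,55],[0,0,0,0,55],[0,0,0,0,55]]'
python3 - <<'E'
from h import *
c=capture("wrist"); cv2.imwrite("pics/w9.png",c["color"])
s,R=axes(); print(s["position"],s["contact_force"])
E
```

```text
time_s: 17.12
position: [571.2, -253.6, 31.2]
tool_rot: [0.029, 0.707, 0.029, -0.706]
contact_force: [0.0, 0.2, 5.9]
finger_gap: 0.738
[ 571.20905846 -253.68967965   31.22625367] [ 0.01807324 -0.40872546  5.9072145 ]
```

View pics/w9.png

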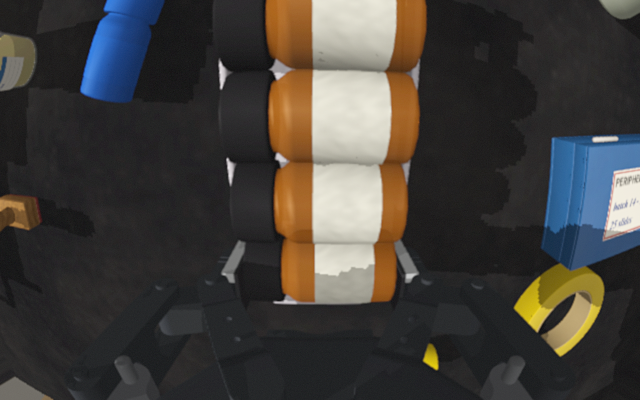

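Gripped: a gap of 0.738 is 63 mm. Lifting.

```bash
python3 -m jog '[[-5,0,0,0,55],[-15,0,0,0,55],[-30,0,0,0,55],[-50,0,0,0,55],[-80,0,0,0,55],[-110,0,0,0,55],[-130,0,0,0,55],[-130,0,0,0,55]]'
python3 - <<'E'
from h import *
c=capture("wrist"); cv2.imwrite("pics/w10.png",c["color"])
s,R=axes(); print(s["position"],s["contact_force"])
t=capture("top"); crop(t,250,340,125,245,5,"pics/u10.png")
# bay geometry in top view crop, from u6: corner pixels
g=lambda a,b:(250+(a+.5)/5-.5,125+(b+.5)/5-.5)
# back-wall top / divider top / front lip of drawer, left & right (z=60 walls, 54 divider)
for n,a,b,z in [("backL",65,332,60),("backR",347,354,60),("divL",55,433,54),("divR",330,461,54),("frL",12,538,70),("frR",347,570,70)]:
    print(n,onz(t,*g(a,b),z).round(1))
E
```

```text
time_s: 18.18
position: [571.7, -253.9, 162.9]
tool_rot: [0.03, 0.708, 0.028, -0.705]
contact_force: [0.2, 0.1, -0.5]
finger_gap: 0.742
[ 570.81924587 -253.35064875  161.00038927] [ 0.14635983  0.61565561 -1.27513441]
backL [624.1 276.4  60. ]
backR [605.4 106.7  60. ]
divL [563.6 283.5  54. ]
divR [541.8 118.6  54. ]
frL [499.2 306.   70. ]
frR [474.8 109.5  70. ]
```

View pics/w10.png

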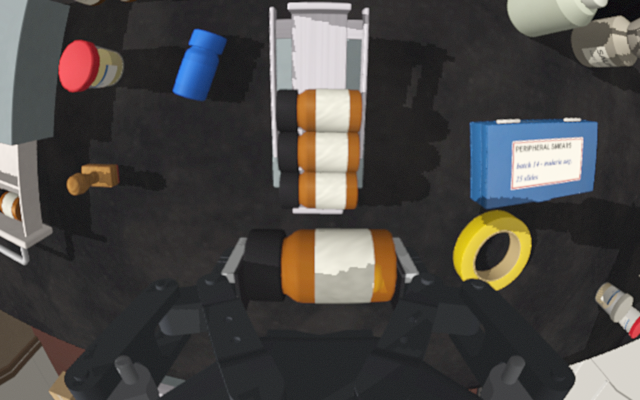

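View pics/u10.png

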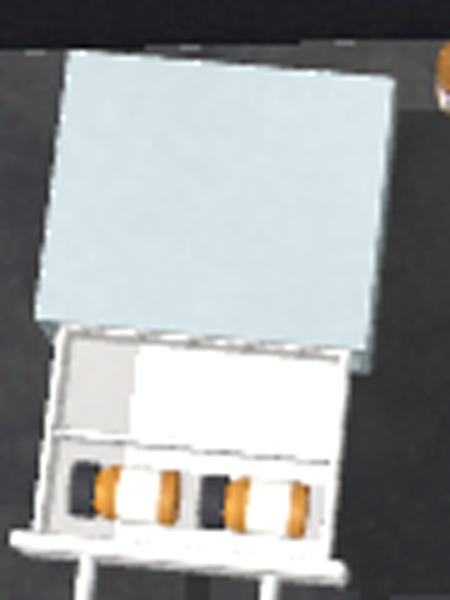

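The vial is lifted and the others have rolled down to the lip. The bay centre is about (584.5,196.5), and the visual and geometric estimates agree to within 2 mm. Carrying it over.

```bash
python3 -m jog '[[0,-20,-2,2,55],[0,-60,-7,4,55],[0,-110,-12,6,55],[0,-160,-18,8,55],[0,-210,-24,10,55],[0,-260,-29,11.5,55],[0,-310,-35,11.5,55],[0,-360,-41,11.5,55],[0,-400,-45,11.5,55],[0,-430,-49,11.5,55],[0,-447,-51,11.5,55],[0,-447,-51,11.5,55],[0,-447,-51,11.5,55],[0,-447,-51,11.5,55]]'
python3 - <<'E'
from h import *
s,R=axes(); print(s["time_s"],s["position"],R.round(3))
c=capture("wrist"); cv2.imwrite("pics/w11.png",c["color"])
t=capture("top"); cv2.imwrite("pics/t11.png",t["color"])
for X in [(584.5,196.5,29)]: print(proj(c,X,True))
E
```

```text
time_s: 20.02
position: [584.9, 195.3, 160.2]
tool_rot: [0.042, -0.706, 0.043, 0.706]
contact_force: [0.2, 0.2, -0.3]
finger_gap: 0.745
20.025 [584.9458459  195.26857005 160.22532389] [[-0.    -0.12  -0.993]
 [-0.    -0.993  0.12 ]
 [-1.     0.     0.   ]]
[317.77023432 182.56430442]
```

View pics/w11.png

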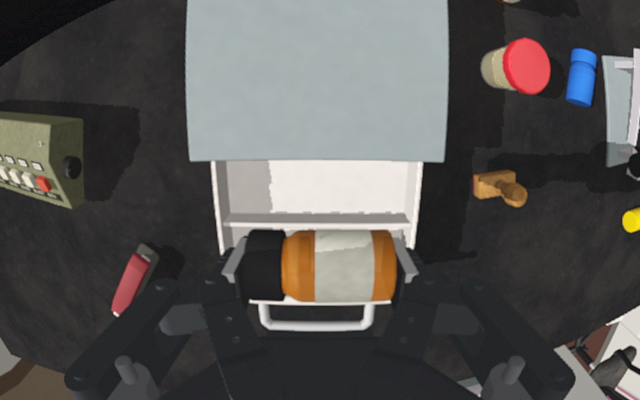

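Run:
```python
from h import *
s,R=axes(); c=capture("wrist")
ex=np.array([.9932,-.1166]); ey=np.array([.1166,.9932]); T=s["position"][:2]
def f(n,u,v,z):
    p=onz(c,u,v,z,True)[:2]; print(n,p.round(1),"rel TCP along x,y:",np.dot(p-T,ex).round(1),np.dot(p-T,ey).round(1))
f("body front edge",318,160,78)
f("divider top rear",318,215,54); f("divider top front",318,223,54)
f("wallL top inner",219,190,60); f("wallR top inner",416,190,60)
cv2.imwrite("pics/w12.png",cv2.resize(c["color"][150:240,200:440],None,fx=3.3,fy=3.3,interpolation=cv2.INTER_CUBIC))
print(T)
```

```text
body front edge [614.6 192.8] rel TCP along x,y: 29.7 0.7
divider top rear [562.4 199.2] rel TCP along x,y: -22.9 1.0
divider top front [555.  200.1] rel TCP along x,y: -30.3 1.1
wallL top inner [596.5 279.7] rel TCP along x,y: 1.7 85.0
wallR top inner [576.6 113.9] rel TCP along x,y: 1.1 -82.1
[584.99387151 195.51211732]
```

View pics/w12.png

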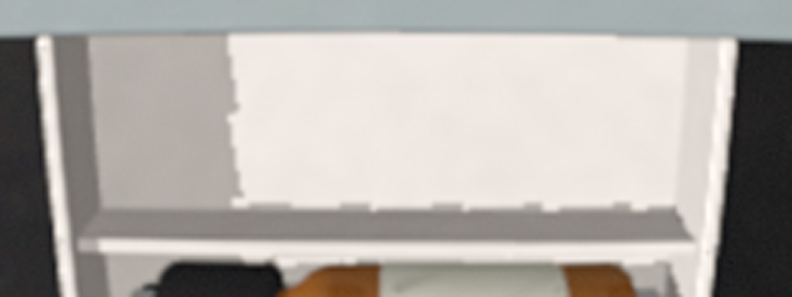

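Relative to the TCP, the bay runs from −30 mm (divider) to +30 mm (body edge) along the drawer, and its walls are at +85 and −82 mm. It is centred, so I can lower.

```bash
python3 -m jog '[[30,0,0,0,55],[65,0,0,0,55],[95,0,0,0,55],[112,0,0,0,55],[121,0,0,0,55],[125,0,0,0,55],[127,0,0,0,55],[128,0,0,0,55],[128,0,0,0,55]]'; python3 -m jog '[[0,0,0,0,55]]'
python3 - <<'E'
from h import *
c=capture("wrist"); cv2.imwrite("pics/w13.png",c["color"])
E
```

```text
time_s: 21.3
position: [585.1, 196.6, 32.8]
tool_rot: [-0.042, 0.706, -0.042, -0.706]
contact_force: [-0.4, -0.1, -0.2]
finger_gap: 0.743
time_s: 21.42
position: [585.0, 196.5, 32.6]
tool_rot: [-0.042, 0.706, -0.042, -0.706]
contact_force: [0.1, -0.1, -0.3]
finger_gap: 0.741
```

View pics/w13.png

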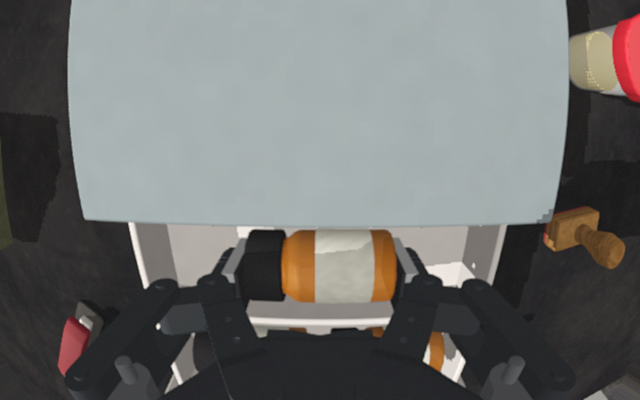

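The vial is inside the bay, between the body edge (row 225) and the divider (row 322). I'll lower the rest in small steps, watching the force.

```bash
python3 -m jog '[[2,0,0,0,55],[3,0,0,0,55],[4,0,0,0,55],[4,0,0,0,55],[4,0,0,0,55]]'; python3 -m jog '[[1,0,0,0,55],[1,0,0,0,55]]'; python3 -m jog '[[1,0,0,0,55],[1,0,0,0,55]]'
```

```text
time_s: 22.1
position: [584.8, 196.5, 28.3]
tool_rot: [-0.042, 0.706, -0.042, -0.706]
contact_force: [0.3, -0.6, -0.8]
finger_gap: 0.74
time_s: 22.35
position: [584.7, 196.5, 27.2]
tool_rot: [0.042, -0.706, 0.042, 0.706]
contact_force: [-0.4, 0.6, -0.4]
finger_gap: 0.735
time_s: 22.6
position: [584.9, 196.5, 26.4]
tool_rot: [-0.042, 0.706, -0.042, -0.706]
contact_force: [-0.4, 0.4, -0.1]
finger_gap: 0.739
```

```bash
python3 -m jog '[[0.7,0,0,0,55],[0.7,0,0,0,55]]'; python3 -m jog '[[0.7,0,0,0,55],[0.7,0,0,0,55]]'
```

```text
time_s: 22.85
position: [585.4, 196.5, 26.4]
tool_rot: [-0.042, 0.706, -0.042, -0.705]
contact_force: [-1.5, -0.6, 5.6]
finger_gap: 0.736
time_s: 23.1
position: [586.0, 196.4, 26.3]
tool_rot: [-0.042, 0.707, -0.042, -0.705]
contact_force: [-0.6, -0.8, 8.4]
finger_gap: 0.741
```

Contact on the floor at the predicted height. Releasing.

```bash
python3 -m jog '[[-1,0,0,0,66],[-1,0,0,0,70],[-1,0,0,0,75],[-1,0,0,0,78],[-1,0,0,0,78]]'; python3 -m jog '[[-20,0,0,0,78],[-60,0,0,0,78],[-110,0,0,0,78],[-150,0,0,0,78],[-150,0,0,0,78],[-150,0,0,0,78]]'
python3 - <<'E'
from h import *
c=capture("wrist"); cv2.imwrite("pics/w14.png",c["color"])
print(axes()[0]["position"])
E
```

```text
time_s: 23.72
position: [584.7, 196.5, 25.8]
tool_rot: [0.042, -0.706, 0.042, 0.706]
contact_force: [0.3, 0.5, -0.3]
finger_gap: 0.915
time_s: 24.48
position: [584.6, 196.5, 176.5]
tool_rot: [-0.042, 0.706, -0.042, -0.706]
contact_force: [0.0, 1.0, -0.5]
finger_gap: 0.912
[584.06237707 196.42804709 175.37909422]
```

View pics/w14.png

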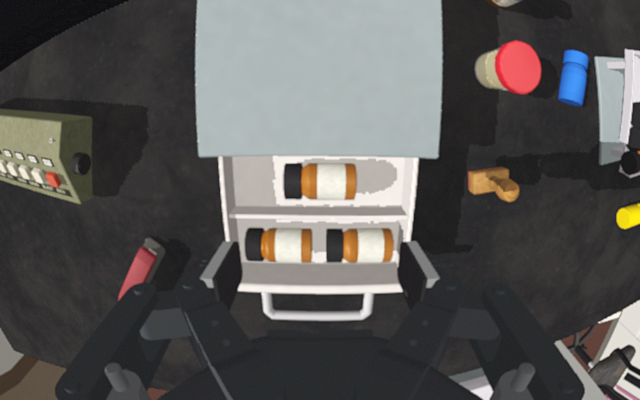

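The vial lies on its side in the rear bay at (320,181). I'll back off and check everything from the top camera.

```bash
python3 -m jog '[[-40,0,60,0,78],[-40,0,120,0,78],[-40,0,180,0,78],[-40,0,200,0,78],[-40,0,200,0,78],[-40,0,200,0,78],[-40,0,200,0,78]]'
python3 - <<'E'
from h import *
t=capture("top"); cv2.imwrite("pics/t15.png",t["color"]); 
i=t["color"]; a=cv2.resize(i[125:235,250:340],None,fx=4,fy=4,interpolation=cv2.INTER_CUBIC); b=cv2.resize(i[140:250,400:480],None,fx=4,fy=4,interpolation=cv2.INTER_CUBIC)
cv2.imwrite("pics/c15.png",np.hstack([a,b]))
E
```

```text
time_s: 25.4
position: [387.0, 219.9, 215.6]
tool_rot: [0.042, -0.706, 0.042, 0.706]
contact_force: [-0.1, -0.7, -0.1]
finger_gap: 0.915
```

View pics/t15.png

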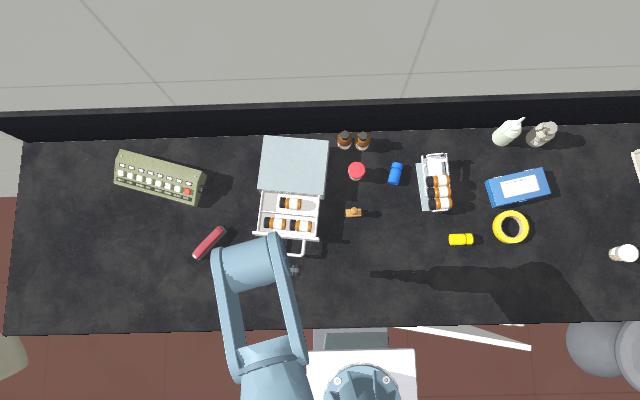

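View pics/c15.png

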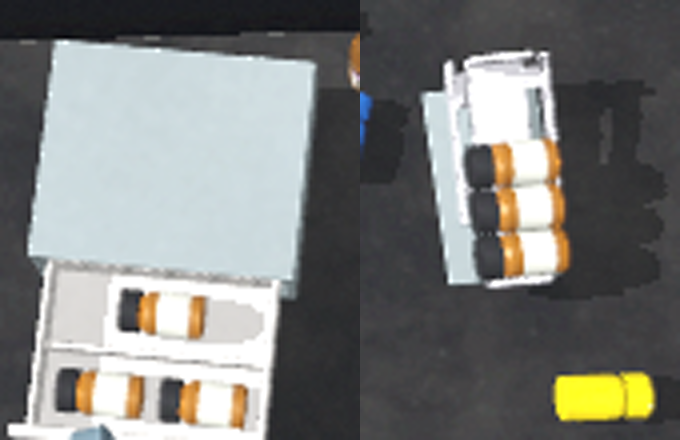

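```bash
python3 - <<'E'
from h import *
t=capture("top")
p=onz(t,250+162.5/4-.5,125+313.5/4-.5,58)[:2]; q=p-np.array([584.5,196.8]); print(p,q@[.9932,-.1166],q@[.1166,.9932])
for n,(a,b) in {"v2":(521,254),"old v1":(505,254)}.items(): print(n,onz(t,400+(a-360+.5)/4-.5,140+(b+.5)/4-.5,58).round(1))
P=np.array([onz(t,250+(a+.5)/4-.5,125+(b+.5)/4-.5,78)[:2] for a,b in[(53,40),(315,62),(292,279),(29,257)]]); print("unit",P.mean(0))
E
python3 - <<'E'
from cell import ctrl
print(ctrl.finish_job())
E
```

```text
[585.62540848 193.95096684] 1.449952969825281 -2.6984371006935643
v2 [ 571.5 -252.2   58. ]
old v1 [ 571.8 -240.4   58. ]
unit [699.77756761 183.09887016]
the job is handed in; nothing more can be done
None
```

The drawer is fully out and the lowest vial is lying on its side in the rear bay. I handed the job in at about 25 s. No verdict is reported, so the results below come from my own checks; none of them failed.

- **Drawer:** I gripped the bar handle and pulled about 119 mm, until the drawer refused 13.4 N without moving. The catch never showed up as a separate force peak. I took this as the end stop because the force was above the catch's 8 N limit. The bay's rear edge was also level with the unit body, as expected at full travel.
- **Unit:** It moved about 0.3 mm between the first and last camera measurements, well inside the 12 mm limit.
- **Vial placement:** I took the lowest vial by its ends, lowered it until it touched the bay floor, and released it. It lies within about 1.5 mm of the bay centre along the drawer and 3 mm across.
- **Track:** The second vial is at the end lip, at (571.5, −252) compared with (572, −253) for the first one earlier. The third and fourth are queued behind it.
- **Bystanders:** The stamp, cup and stapler look unmoved in the last top view. The gripper was clear of everything when I handed in.

One estimate disagreed. Working back from the handle put the bay centre about 9 mm further forward than the direct views did. I used the direct views, which agreed with each other to about 2 mm.

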